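Put the stacked ring gauges back in their cases

ROBOT

A 6-joint arm with a two-finger parallel gripper is mounted at the origin on the work surface. World frame = base frame: x ahead of the robot, y to its left, z up, the work surface at z = 0. Lengths are in m, angles in rad, forces in N, time in s.
With the tool pointing down it reaches from about 0.3 to 0.75 m from the base axis. Payload 8.5 kg.
Tool frame: the origin (TCP) lies midway between the tips of the shut fingers; the grasp point (between the pads) lies 19 mm behind it (bot.pinch_z is the distance from the TCP to the grasp point, in m); z points along the fingers, y is the line along which they close (so a half turn about z gives the same grasp; the last joint's range is limited). The gripper opens to 85 mm and grips with 20 to 120 N. Pads are 22 mm wide; open, the fingers measure 114 mm over their backs; the gripper's body (76 mm by 85 mm) begins 54 mm behind the grasp point. The pads swing forward as they close: fully open they stand 13 mm farther back than shut.
Start: joints at [0.985, 0.381, 1.297, -0, 1.464, -0.215], TCP at [0.199, 0.513, 0.231] pointing down, gripper open.
Joint ranges: [-3.11, 3.11], [-0.89, 2.33], [0.22, 2.48], [-1.42, 4.56], [0.17, 2.85], [-2.88, 2.88]. Speed limits (rad/s): [2.39, 2.39, 3.14, 3.14, 3.14, 3.14].

INTERFACE

Orientations are given as a unit quaternion [w, x, y, z].
In Python, from rig import bot, vision gives the robot as it stands.
- The arm moves only by the tool jog_arm, never from a script. Its argument "targets" is a list of rows, each a list of 3 entries, a list of its own where there are three numbers: the opening, from 0 (shut) to 1 (fully open), then the shift along the world's x, y, z in units of 30 mm (1.0 is 30 mm), then the turn about the world's z in units of 5 degrees (1.0 is 5 degrees). In form: [[fingers, [dx, dy, dz], turn], ...]. A call has 1 to 12 rows; each row shifts and turns the commanded pose from where the row before left it; what a row does not reach is not made up. A row lasts 1/12 s, in which the tool goes at most 41.7 mm and 7.16 degrees, less where a joint would pass 70% of its speed; a pose out of reach is approached as far as the arm can. A call is refused whole if a number of a shift passes 1 or a number of a turn 1, either way. A call with a gripper value outside its range is refused whole. The fingers move at their own pace and stop on an object; "newtons" is the grip in N (left out, the last holds). Time passes only in rows, so rows that do not move let the fingers close. It gives the time, the measured TCP pose, the force, the opening and the grip force at its end, in the units of the state.
- bot.state(): the state, without advancing time (a new reading comes with each control period).
- vision.grab_frame(name): name is "scene" or "top"; returns (picture, depth): 384x512x3 uint8, red, green, blue; 384x512 float32, m along the optical axis (not along the pixel's ray), 0 where there is no reading.
- vision.camera_info(name): a dict with "vertical_fov" (degrees; the focal length in pixels is half the picture's height over the tangent of half this angle, whatever the lens; pixels are square), "cx", "cy" (the principal point, pixels), "rvec" (rotation vector, rad) and "tvec" (3), from world to camera coordinates, as OpenCV has them. Camera axes: x right, y down, z forward; pixel columns grow to the right and rows downward; lengths in m; the calibration is good to about 2 mm. A picture is of the moment at which its call begins. camera_info takes no time and is no camera call.
- bot.sign_off(): hands the job in; it is judged then, once.
Trained networks look in the newest picture that a camera, given by its name, has taken for a name from the list of things; names that differ only in an ending like _2 or _b are one class to them, and where a whole thing is asked for, a point or a joint stands for the part that bears it (a point fixed in the world has none). Each returns a list of dicts, best first, with "p" (0 to 1); they miss things now and then, are a little off and sometimes report something else, mostly with a low value. They report only what shows in the picture. A call takes as long as a camera call. They do not tell look-alikes from the thing itself.
- vision.recognise(camera, label): "box" ([left, top, right, bottom] in pixels, round what is visible of it).
- vision.tip_of(camera, label): "xy" ([column, row] in pixels: a listed point, or the origin of a listed thing).
The state is a dict: "t": time; "joints": joint angles; "dq": joint speeds; "joint_efforts": joint torques, N m; "eef_pos": TCP position; "eef_rot": TCP orientation; "wrist_force": force on the tool from outside, world axes, zero at the start; "ft_torque": the same for the moment, N m; "gripper_width": finger opening in m; "grasp_force": force on a finger pad.
Only numpy, scipy, OpenCV 4.12 (cv2) and the standard library are available. Lean on these libraries where they do the work, as an engineer would, in place of code of your own. Each camera call takes 0.05 s, during which the arm holds its last target. There are 200 camera calls.

TASK

The ring gauges from the last check are still out on the inspection bench, three of them stacked up and one beside. Take the stack apart and put every ring gauge back in its own storage case, the one of its colour with the recess of its size, lying flat on the bottom of the recess. Set each down gently, drop or tip none of them, and leave the bottle and the loupe where they stand.

Things in the scene. Friction and masses are not known exactly. Their poses are not given: they have to be found in the camera images.
- ring_blue: blue ring gauge, loose: bright steel ring in a blue plastic grip sleeve, outside diameter 61, bore 30, thickness 24 mm, about 360 g. Origin: centre of its underside; z along the bore, up when it lies flat; its yaw does not matter. At the start it lies flat on the mat (the mat is 3 mm thick), under the stack or alone.
- ring_yellow: yellow ring gauge, loose: bright steel ring in a yellow plastic grip sleeve, outside diameter 52, bore 24, thickness 24 mm, about 280 g. Origin: centre of its underside; z along the bore, up when it lies flat; its yaw does not matter. At the start it lies flat on the mat (the mat is 3 mm thick), under the stack or alone.
- ring_red: red ring gauge, loose: bright steel ring in a red plastic grip sleeve, outside diameter 43, bore 18, thickness 20 mm, about 150 g. Origin: centre of its underside; z along the bore, up when it lies flat; its yaw does not matter. At the start it is the middle one of the stack of three, flat on the blue or yellow ring.
- ring_green: green ring gauge, loose: bright steel ring in a green plastic grip sleeve, outside diameter 34, bore 12, thickness 20 mm, about 100 g. Origin: centre of its underside; z along the bore, up when it lies flat; its yaw does not matter. At the start it tops the stack of three, flat on the red ring.
- case_blue: blue ring's case, fixed: blue shell 91 x 91 x 24 mm high, level black foam with a central round recess 69 mm wide (ring + 8), 7 mm deep, its bottom blue. The 13 mm high lid lies flat, folded back to +x. Origin: centre of the underside; z up: recess bottom at 17 mm, foam top at 24 mm. The seated ring stands 17 mm proud.
- case_yellow: yellow ring's case, fixed: yellow shell 82 x 82 x 24 mm high, level black foam with a central round recess 60 mm wide (ring + 8), 7 mm deep, its bottom yellow. The 13 mm high lid lies flat, folded back to +x. Origin: centre of the underside; z up: recess bottom at 17 mm, foam top at 24 mm. The seated ring stands 17 mm proud.
- case_red: red ring's case, fixed: red shell 73 x 73 x 24 mm high, level black foam with a central round recess 51 mm wide (ring + 8), 7 mm deep, its bottom red. The 13 mm high lid lies flat, folded back to +x. Origin: centre of the underside; z up: recess bottom at 17 mm, foam top at 24 mm. The seated ring stands 13 mm proud.
- case_green: green ring's case, fixed: green shell 64 x 64 x 24 mm high, level black foam with a central round recess 42 mm wide (ring + 8), 7 mm deep, its bottom green. The 13 mm high lid lies flat, folded back to +x. Origin: centre of the underside; z up: recess bottom at 17 mm, foam top at 24 mm. The seated ring stands 13 mm proud.
- bottle: small amber bottle of cleaning fluid, 44 mm in diameter, 100 mm high, standing loose on the mat, bystander. Origin at the centre of its underside.
- loupe: black round hand loupe, 40 mm in diameter, 36 mm high, standing loose on the mat, bystander. Origin at the centre of its underside.
There are look-alikes about, which are no part of the job. Leave any orange or purple look-alike of the ring_yellow alone.

How it is judged:
At the end, for the whole second after the job is handed in: Each of the four ring gauges lies flat (within about 4.5 degrees) on the bottom of the recess of the case of its own colour, its underside within 3 mm of the bottom of the recess, its centre within 7 mm of the recess's centre, released and at rest (horizontal distance between ring_blue and case_blue below 0.007 m and z of ring_blue in the frame of case_blue between 0.014 and 0.02 m and angle between each of ring_blue, ring_yellow, ring_red, ring_green's own z axis and vertical below 0.08 rad and linear speed of each of ring_blue, ring_yellow, ring_red, ring_green below 0.01 m/s and contact force between the fingers and ring_blue below 0.05 N and horizontal distance between ring_yellow and case_yellow below 0.007 m and z of ring_yellow in the frame of case_yellow between 0.014 and 0.02 m and contact force between the fingers and ring_yellow below 0.05 N and horizontal distance between ring_red and case_red below 0.007 m and z of ring_red in the frame of case_red between 0.014 and 0.02 m and contact force between the fingers and ring_red below 0.05 N and horizontal distance between ring_green and case_green below 0.007 m and z of ring_green in the frame of case_green between 0.014 and 0.02 m and contact force between the fingers and ring_green below 0.05 N); the robot touches nothing.
It fails at once if the bottle or the loupe is pushed more than 20 mm or knocked over (distance of any of bottle, loupe from where it was at the start of the episode above 0.02 m or angle between any of bottle, loupe's own z axis and vertical above 0.4 rad).
It fails at once if a ring gauge is tipped over (more than about 35 degrees) (angle between any of ring_blue, ring_yellow, ring_red, ring_green's own z axis and vertical above 0.6 rad).
It fails at once if a ring gauge is dropped: it moves faster than 0.5 m/s (a fall of about 13 mm) while the fingers do not touch it ((linear speed of ring_blue above 0.5 m/s and contact force between the fingers and ring_blue below 0.05 N) or (linear speed of ring_yellow above 0.5 m/s and contact force between the fingers and ring_yellow below 0.05 N) or (linear speed of ring_red above 0.5 m/s and contact force between the fingers and ring_red below 0.05 N) or (linear speed of ring_green above 0.5 m/s and contact force between the fingers and ring_green below 0.05 N)).
It also fails if it takes over 109 s, if anything falls off the work surface, if the arm or the gripper's body presses on something with over 40 N, if the wrist force passes 120 N, or if a joint passes its speed limit or range.

## Working session

There is one attempt and no reset: what is moved stays moved. The work goes in short steps, Python scripts to look and compute and a tool call to move; the robot and the scene stay as the last step left them, time stands still between calls to the robot, and variables do not carry over. Pictures are saved under pics/ and viewed, at most 14 in all, crops included, and the job is handed in when it is done.

Besides the shell and the picture viewer there is one more tool, called after ">>>" by a JSON object that holds its "method" and its "body", one argument or row to a line. jog_arm: Moves the arm, as the interface text tells. Its arguments: {"type":"object","properties":{"targets":{"type":"array"},"newtons":{"type":"number"}},"required":["targets"]}

```bash
ls; mkdir -p pics
python3 - <<'E'
from rig import bot, vision
import cv2
s=bot.state(); print({k:s[k] for k in('t','eef_pos','eef_rot','gripper_width')},bot.pinch_z)
for n in('top','scene'):
    p,d=vision.grab_frame(n); cv2.imwrite(f'pics/{n}0.png',p[:,:,::-1])
    import numpy as np; np.save(f'{n}0.npy',d); print(vision.camera_info(n))
E
```

```text
pics
{'t': 0.0, 'eef_pos': array([0.19914448, 0.51235082, 0.23069589]), 'eef_rot': array([-2.78273515e-04,  1.84334097e-01,  9.82863351e-01, -7.04427268e-04]), 'gripper_width': 0.08552832113708257} 0.0187
{'vertical_fov': 42.90231939086829, 'cx': 258.0372106540305, 'cy': 187.06661339827602, 'rvec': array([ 2.15554222, -2.09429816,  0.2301975 ]), 'tvec': array([-0.07901297,  0.53795088,  1.20491797])}
{'vertical_fov': 46.57710368875581, 'cx': 251.99207961846986, 'cy': 191.0751284178876, 'rvec': array([ 1.27598417,  2.44180104, -0.7767887 ]), 'tvec': array([ 0.34097625, -0.30715378,  1.35084959])}
```

View pics/top0.png

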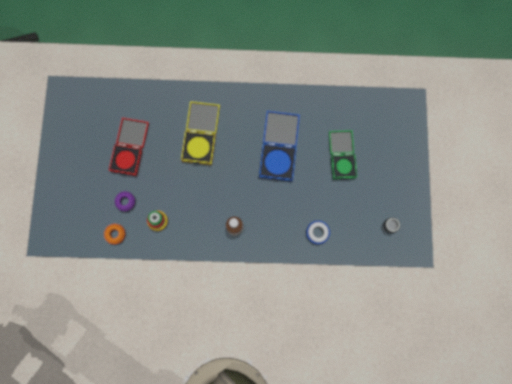

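View pics/scene0.png

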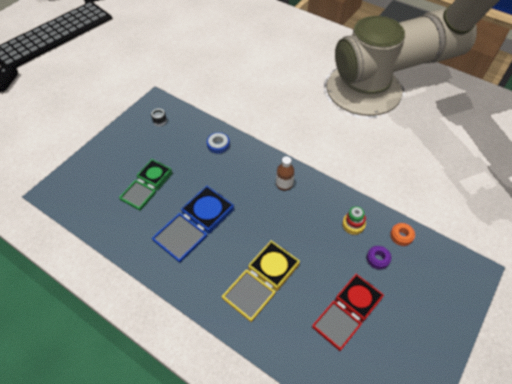

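```bash
cat > h.py <<'E'
import cv2, numpy as np
from rig import bot, vision
def cam(n):
    c=vision.camera_info(n); f=192/np.tan(np.radians(c['vertical_fov']/2))
    R=cv2.Rodrigues(np.array(c['rvec']))[0]
    return f,c['cx'],c['cy'],R,np.array(c['tvec'])
def onplane(n,uv,z):
    f,cx,cy,R,t=cam(n); r=R.T@np.array([(uv[0]-cx)/f,(uv[1]-cy)/f,1]); o=-R.T@t
    return o+r*(z-o[2])/r[2]
def cloud(n,d):
    f,cx,cy,R,t=cam(n); v,u=np.mgrid[:384,:512]
    return (np.dstack([(u-cx)/f*d,(v-cy)/f*d,d])-t)@R
def proj(n,p):
    f,cx,cy,R,t=cam(n); q=R@np.asarray(p)+t; return q[:2]/q[2]*f+[cx,cy]
RNG={'red':[(0,6),(174,180)],'yellow':[(24,34)],'green':[(50,85)],'blue':[(103,125)],'orange':[(7,16)],'purple':[(130,155)]}
def blobs(p,col,smin=110,amin=12):
    h=cv2.cvtColor(p,cv2.COLOR_RGB2HSV); m=np.zeros(p.shape[:2],np.uint8)
    for a,b in RNG[col]: m|=cv2.inRange(h,(a,smin,50),(b,255,255))
    n,l,s,c=cv2.connectedComponentsWithStats(m)
    return [(c[i],s[i],l==i) for i in range(1,n) if s[i][4]>=amin]
E
python3 - <<'E'
from h import *
np.set_printoptions(precision=4,suppress=True)
for n in('top','scene'):
    p,d=vision.grab_frame(n); P=cloud(n,d)
    print(n,'mat z',[P[v,u] for u,v in([(280,200),(350,200)] if n=='top' else [(240,240),(100,180)])])
    for c in RNG:
        for ce,s,m in blobs(p,c,150 if c=='blue' else 110):
            if n=='top' and not (75<ce[1]<270): continue
            z=np.median(P[m],0)
            print(c,ce,s[:5],'depth med',z,'onplane z',onplane(n,ce,z[2])[:2])
    for l in['ring_blue','ring_yellow','ring_red','ring_green','case_blue','case_yellow','case_red','case_green','bottle','loupe']:
        print(l,[(np.round(r['xy'],1),round(r['p'],2),onplane(n,r['xy'],.003)[:2]) for r in vision.tip_of(n,l)[:3]])
E
```

```text
top mat z [array([ 0.5172, -0.124 ,  0.0012]), array([ 0.5229, -0.3119,  0.0013])]
red [144.9231 134.6154] [144 129   3  12  13] depth med [0.6818 0.2452 0.0159] onplane z [0.6828 0.2454]
red [116.9167 143.25  ] [115 140   4   6  12] depth med [0.657  0.3176 0.0184] onplane z [0.6554 0.3178]
red [126.978  161.2445] [109 142  35  34 499] depth med [0.6064 0.287  0.0234] onplane z [0.6053 0.2857]
red [128.6087 146.087 ] [126 144   6   5  23] depth med [0.6515 0.2858 0.0182] onplane z [0.6486 0.286 ]
red [158.625  224.4375] [153 220  11   7  16] depth med [0.4356 0.1856 0.0461] onplane z [0.4369 0.1866]
yellow [187.6471 130.3529] [186 128   5   5  17] depth med [0.6976 0.1303 0.0225] onplane z [0.6965 0.1301]
yellow [200.2143 131.8929] [196 130  10   4  28] depth med [0.6966 0.0967 0.0176] onplane z [0.6948 0.0966]
yellow [203.2468 154.1962] [182 131  34  34 158] depth med [0.6146 0.0708 0.0268] onplane z [0.6303 0.0844]
yellow [197.7718 146.8565] [186 136  24  23 425] depth med [0.6515 0.1004 0.0209] onplane z [0.6517 0.1007]
yellow [164.2812 224.25  ] [160 218   8  13  32] depth med [
[... 3895 characters left out ...]
99.2, 236.8]), 0.56, array([0.4149, 0.2974]))]
ring_red [(array([286.5, 184.9]), 0.62, array([ 0.4384, -0.0024])), (array([352.5, 216.3]), 0.49, array([0.4268, 0.1803]))]
ring_green [(array([351.2, 214.7]), 0.71, array([0.4245, 0.1755])), (array([158.5, 119.6]), 0.67, array([ 0.4518, -0.4268]))]
case_blue [(array([206.4, 212.6]), 0.7, array([ 0.6215, -0.1189]))]
case_yellow [(array([275.9, 270.7]), 0.67, array([0.6541, 0.1057]))]
case_red [(array([360.6, 296.8]), 0.67, array([0.6008, 0.2904])), (array([354.9, 226.2]), 0.58, array([0.4485, 0.198 ]))]
case_green [(array([154.2, 178.3]), 0.92, array([ 0.6159, -0.2952]))]
bottle [(array([287.5, 182.7]), 0.73, array([ 0.4311, -0.0041]))]
loupe []
```

Run:
```python
from h import *
t=cv2.imread('pics/top0.png'); s=cv2.imread('pics/scene0.png')
r=lambda im,u,v:cv2.resize(im[v-20:v+20,u-20:u+20],(300,300),interpolation=cv2.INTER_CUBIC)
a=np.hstack([r(t,157,220),r(s,355,220)]);b=np.hstack([r(t,317,232),r(s,218,142)])
cv2.imwrite('pics/z1.png',np.vstack([a,b]))
# recess discs by colour: bright disc
np.set_printoptions(precision=4,suppress=True)
G={'red':(.606,.287),'yellow':(.652,.1),'green':(.612,-.292),'blue':(.618,-.113)}
W={'red':.0255,'yellow':.03,'green':.021,'blue':.0345}
for n in('top','scene'):
    p,d=vision.grab_frame(n)
    for c in G:
        g=proj(n,(*G[c],.02))
        h=cv2.cvtColor(p,cv2.COLOR_RGB2HSV); m=np.zeros(p.shape[:2],np.uint8)
        for lo,hi in RNG[c]: m|=cv2.inRange(h,(lo,110,90),(hi,255,255))
        X=np.array([[onplane(n,(u,v),.02)[:2] for u in range(512)] for v in range(384)]) if False else None
        best=None
        k=np.zeros_like(m); cv2.circle(k,tuple(int(round(x)) for x in g),int(W[c]*1.15*400),255,-1)
        m&=k; l=cv2.connectedComponents(m)[1]; i=l[int(round(g[1])),int(round(g[0]))]
        ys,xs=np.nonzero(l==i)
        e=cv2.fitEllipse(max(cv2.findContours((l==i).astype(np.uint8),0,1)[0],key=len))
        print(n,c,len(xs),'cent',onplane(n,(xs.mean(),ys.mean()),.02)[:2],'ell',onplane(n,e[0],.02)[:2],e[1])
```

```text
top red 283 cent [0.6103 0.291 ] ell [0.6103 0.291 ] (16.924758911132812, 19.4612979888916)
top yellow 424 cent [0.6519 0.1007] ell [0.6519 0.1007] (21.811344146728516, 22.9532470703125)
top green 190 cent [ 0.6117 -0.2924] ell [ 0.6117 -0.2924] (13.971832275390625, 15.43523120880127)
top blue 554 cent [ 0.6177 -0.1139] ell [ 0.6177 -0.1139] (24.824663162231445, 26.584915161132812)
scene red 361 cent [0.607  0.2878] ell [0.6069 0.2878] (19.91343879699707, 21.325254440307617)
scene yellow 491 cent [0.6496 0.0989] ell [0.6496 0.0989] (23.259258270263672, 25.031436920166016)
scene green 151 cent [ 0.6101 -0.2978] ell [ 0.6101 -0.2978] (11.05821704864502, 15.237128257751465)
scene blue 526 cent [ 0.6157 -0.1178] ell [ 0.6157 -0.1178] (22.969636917114258, 27.204620361328125)
```

View pics/z1.png

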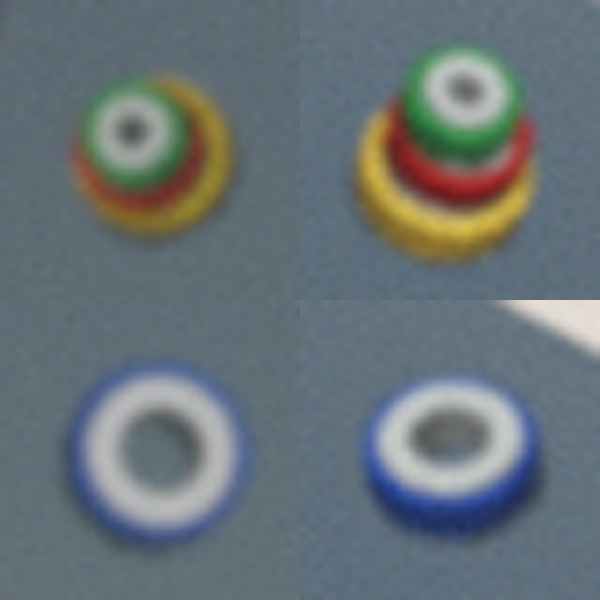

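```bash
cat >> h.py <<'E'
def planes(n,z):
    f,cx,cy,R,t=cam(n); v,u=np.mgrid[:384,:512]
    r=np.dstack([(u-cx)/f,(v-cy)/f,np.ones_like(u,float)])@R; o=-R.T@t
    return (o+r*((z-o[2])/r[...,2])[...,None])[...,:2]
def white(n,p,g,z,rad):
    """centroid on plane z of the bright steel face incl. bore, near guess g"""
    h=cv2.cvtColor(p,cv2.COLOR_RGB2HSV).astype(float); X=planes(n,z)
    near=np.hypot(*(X-g).transpose(2,0,1))<rad
    m=(near&(h[...,1]<70)&(h[...,2]>145)).astype(np.uint8)
    c=cv2.findContours(m,cv2.RETR_EXTERNAL,1)[0]
    if not c: return None
    hull=cv2.convexHull(np.vstack(c)); k=np.zeros_like(m); cv2.fillConvexPoly(k,hull,1)
    return X[k>0].mean(0), int(k.sum()), np.sqrt(4/np.pi*np.hypot(*np.cov(X[k>0].T).diagonal()[:1]))
def case(n,p,c,g,r):
    h=cv2.cvtColor(p,cv2.COLOR_RGB2HSV).astype(float); s=h[...,2]/255
    A,B=planes(n,.020),planes(n,.027); best=(-9,)
    for rng,st in((.01,.002),(.002,.0005)):
        c0=best[1] if len(best)>1 else g
        for dx in np.arange(-rng,rng+1e-6,st):
            for dy in np.arange(-rng,rng+1e-6,st):
                q=np.array(c0)+[dx,dy]
                a=np.hypot(*(A-q).transpose(2,0,1)); b=np.hypot(*(B-q).transpose(2,0,1))
                v=s[(a<r-.001)&(b<r-.001)].mean()-s[(b>r+.001)&(b<r+.006)].mean()
                if v>best[0]: best=(v,q)
    return best
E
python3 - <<'E'
from h import *
np.set_printoptions(precision=4,suppress=True)
G={'red':(.608,.289,.0255),'yellow':(.651,.1,.03),'green':(.611,-.293,.021),'blue':(.617,-.115,.0345)}
for n in('top','scene'):
    p,d=vision.grab_frame(n)
    print(n,'cam',-cam(n)[3].T@cam(n)[4])
    for c in G: print(c,case(n,p,c,G[c][:2],G[c][2]))
    print('green',white(n,p,(.458,.195),.067,.022))
    print('blue',white(n,p,(.428,-.22),.027,.036))
E
```

```text
top cam [ 0.2919 -0.0448  1.2885]
red (np.float64(0.40110111937740756), array([0.6105, 0.291 ]))
yellow (np.float64(0.420173826948791), array([0.65, 0.1 ]))
green (np.float64(0.29936426436482255), array([ 0.611, -0.291]))
blue (np.float64(0.3750475168506103), array([ 0.6165, -0.1135]))Traceback (most recent call last):
  File "<stdin>", line 8, in <module>
  File "h.py", line 33, in white
    return X[k>0].mean(0), int(k.sum()), np.sqrt(4/np.pi*np.hypot(*np.cov(X[k>0].T).diagonal()[:1]))
                                                         ~~~~~~~~^^^^^^^^^^^^^^^^^^^^^^^^^^^^^^^^^^
TypeError: hypot() takes from 2 to 3 positional arguments but 1 were given
```

```bash
sed -i 's/np.sqrt(4\/np.pi.*$/4*np.sqrt(np.cov(X[k>0].T).diagonal())/' h.py
python3 - <<'E'
from h import *
np.set_printoptions(precision=4,suppress=True)
G={'red':(.608,.289,.0255),'yellow':(.651,.1,.03),'green':(.611,-.293,.021),'blue':(.617,-.115,.0345)}
for n in('top','scene'):
    p,d=vision.grab_frame(n)
    if n=='scene':
      for c in G: print(c,case(n,p,c,G[c][:2],G[c][2]))
    print('green',white(n,p,(.458,.195),.067,.022))
    print('blue',white(n,p,(.428,-.22),.027,.036))
    print(onplane(n,(154.1,217) if n=='top' else (355-20+465/7.5-40-.5,200+89/7.5-.5),.067))
print(bot.state()['t'])
E
```

```text
green (array([0.4527, 0.195 ]), 81, array([0.0266, 0.0249]))
blue (array([ 0.4326, -0.2226]), 341, array([0.0531, 0.0553]))
[0.4528 0.1953 0.067 ]
red (np.float64(0.6291443951882427), array([0.611 , 0.2885]))
yellow (np.float64(0.7456500520562208), array([0.652, 0.097]))
green (np.float64(0.46269579398490535), array([ 0.6125, -0.295 ]))
blue (np.float64(0.5917593855612369), array([ 0.618, -0.116]))
green (array([0.454 , 0.1934]), 118, array([0.0308, 0.0327]))
blue (array([ 0.4327, -0.2267]), 244, array([0.0549, 0.0549]))
[0.4521 0.1907 0.067 ]
1.45
```

>>> {"method": "jog_arm", "body": {
  "targets": [
    [1,[0.705,-0.886,-0.308],0.353],
    [1,[0.705,-0.886,-0.308],0.353],
    [1,[0.705,-0.886,-0.308],0.353],
    [1,[0.705,-0.886,-0.308],0.353],
    [1,[0.705,-0.886,-0.308],0.353],
    [1,[0.705,-0.886,-0.308],0.353],
    [1,[0.705,-0.886,-0.308],0.353],
    [1,[0.705,-0.886,-0.308],0.353],
    [1,[0.705,-0.886,-0.308],0.353],
    [1,[0.705,-0.886,-0.308],0.353],
    [1,[0.705,-0.886,-0.308],0.353],
    [1,[0.705,-0.886,-0.308],0.353]
  ],
  "newtons": 25
}}

```text
t: 2.45
eef_pos: [0.454, 0.1922, 0.1202]
eef_rot: [0.0, -0.0, 1.0, 0.0]
wrist_force: [-0.1, 1.0, -0.6]
gripper_width: 0.0856
grasp_force: 0.0
```

>>> {"method": "jog_arm", "body": {
  "targets": [
    [1,[0,0,0],0],
    [1,[0,0,-0.5],0],
    [1,[0,0,-0.5],0],
    [1,[0,0,-0.5],0],
    [1,[0,0,-0.4],0],
    [1,[0,0,-0.25],0],
    [1,[0,0,-0.09],0],
    [1,[0,0,0],0],
    [1,[0,0,0],0]
  ]
}}

```text
t: 3.2
eef_pos: [0.4534, 0.1938, 0.0538]
eef_rot: [0.0, 0.0, 1.0, 0.0]
wrist_force: [-0.1, 0.3, -0.2]
gripper_width: 0.0852
grasp_force: 0.0
```

>>> {"method": "jog_arm", "body": {
  "targets": [
    [0.5,[0,0,0],0],
    [0.45,[0,0,0],0],
    [0.4,[0,0,0],0],
    [0.35,[0,0,0],0],
    [0.3,[0,0,0],0],
    [0.3,[0,0,0],0],
    [0.3,[0,0,0],0],
    [0.3,[0,0,0],0]
  ]
}}

```text
t: 3.87
eef_pos: [0.4532, 0.1938, 0.0536]
eef_rot: [0.0, 0.001, 1.0, 0.0]
wrist_force: [-1.7, 1.1, 7.3]
gripper_width: 0.0323
grasp_force: 27.0
```

Run:
```python
from h import *
print(bot.state()['gripper_width'],bot.state()['grasp_force'])
p,d=vision.grab_frame('scene'); cv2.imwrite('pics/g1.png',cv2.resize(p[170:270,290:420,::-1],(780,600),interpolation=cv2.INTER_CUBIC))
```

```text
0.03231441756835793 27.008970428723842
```

View pics/g1.png

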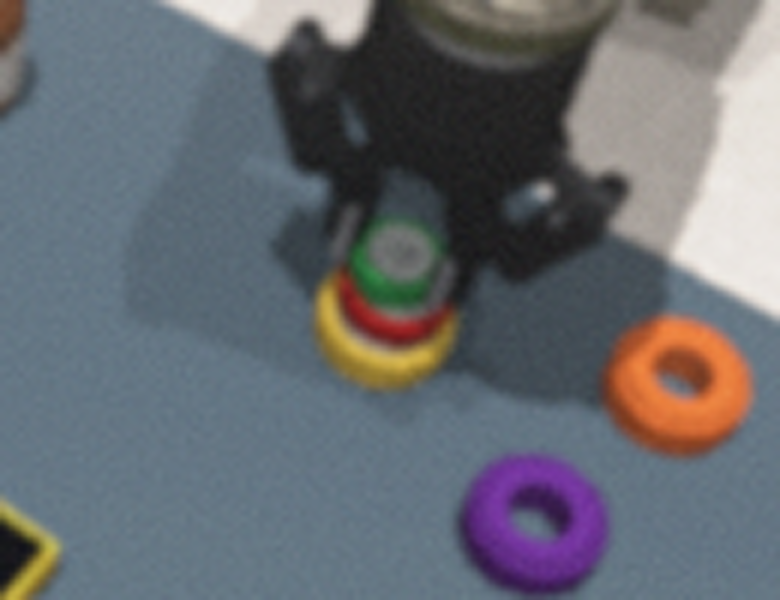

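>>> {"method": "jog_arm", "body": {
  "targets": [
    [0.25,[0,0,0.1],0],
    [0.25,[0,0,0.2],0],
    [0.25,[0,0,0.4],0],
    [0.25,[0,0,0.7],0],
    [0.25,[0,0,0.8],0],
    [0.25,[0,0,0.8],0],
    [0.25,[0,0,0.8],0],
    [0.25,[0,0,0.2],0],
    [0.25,[0,0,0],0]
  ],
  "newtons": 30
}}

```text
t: 4.67
eef_pos: [0.4536, 0.1937, 0.1746]
eef_rot: [0.002, 0.001, 1.0, 0.0]
wrist_force: [-0.3, -0.2, -2.6]
gripper_width: 0.0313
grasp_force: 30.2
```

Run:
```python
from h import *
np.set_printoptions(precision=4,suppress=True)
s=bot.state();print(s['eef_pos'],s['wrist_force'])
t,_=vision.grab_frame('top'); p,d=vision.grab_frame('scene')
a=p[140:265,300:420,::-1]; b=t[170:250,110:200,::-1]
cv2.imwrite('pics/g2.png',np.hstack([cv2.resize(x,(400,400),interpolation=cv2.INTER_CUBIC) for x in(a,b)]))
```

```text
[0.4536 0.1937 0.1746] [-0.3051 -0.2387 -2.5973]
```

View pics/g2.png

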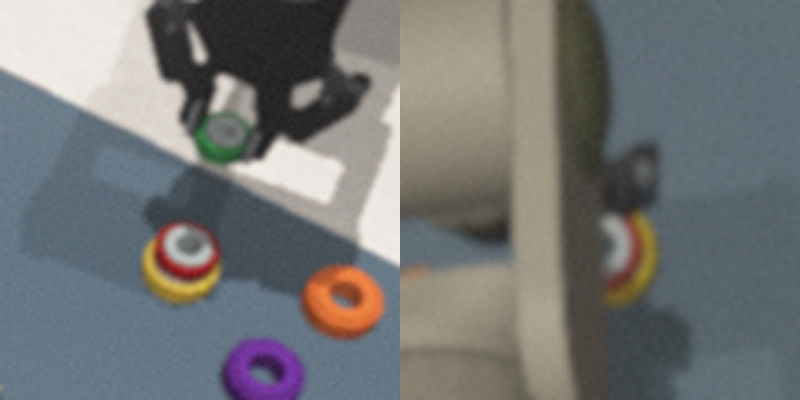

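>>> {"method": "jog_arm", "body": {
  "targets": [
    [0.25,[0.13,-0.4,0],0],
    [0.25,[0.276,-0.85,0],0],
    [0.25,[0.276,-0.85,0],0],
    [0.25,[0.276,-0.85,0],0],
    [0.25,[0.276,-0.85,0],0],
    [0.25,[0.276,-0.85,0],0],
    [0.25,[0.276,-0.85,0],0],
    [0.25,[0.276,-0.85,0],0],
    [0.25,[0.276,-0.85,0],0],
    [0.25,[0.276,-0.85,0],0],
    [0.25,[0.276,-0.85,0],0],
    [0.25,[0.276,-0.85,0],0]
  ]
}}

```text
t: 5.77
eef_pos: [0.5477, -0.1, 0.1712]
eef_rot: [-0.002, 0.001, 1.0, 0.001]
wrist_force: [0.4, 0.2, -1.8]
gripper_width: 0.0314
grasp_force: 30.2
```

>>> {"method": "jog_arm", "body": {
  "targets": [
    [0.25,[0.276,-0.85,0],0],
    [0.25,[0.276,-0.85,0],0],
    [0.25,[0.276,-0.85,0],0],
    [0.25,[0.276,-0.85,0],0],
    [0.25,[0.276,-0.85,0],0],
    [0.25,[0.276,-0.85,0],0],
    [0.25,[0.276,-0.85,0],0],
    [0.25,[0.17,-0.52,0],0],
    [0.25,[0,0,0],0],
    [0.25,[0,0,0],0]
  ]
}}

```text
t: 6.6
eef_pos: [0.6106, -0.2932, 0.1706]
eef_rot: [-0.002, 0.001, 1.0, 0.001]
wrist_force: [-0.5, -0.0, -0.9]
gripper_width: 0.0317
grasp_force: 30.2
```

Run:
```python
from h import *
np.set_printoptions(precision=4,suppress=True)
t,_=vision.grab_frame('top'); p,d=vision.grab_frame('scene')
print(bot.state()['eef_pos'])
a=p[100:220,90:220,::-1]; b=t[120:210,290:390,::-1]
cv2.imwrite('pics/g3.png',np.hstack([cv2.resize(x,(400,400),interpolation=cv2.INTER_CUBIC) for x in(a,b)]))
for z,n,q in((.061,'top',t),(.061,'scene',p)): print(white(n,q,(.4493,.183),z,.028))
for n,q in(('top',t),('scene',p)):
    print('red top',white(n,q,(.453,.19),.047,.025))
```

```text
[ 0.6107 -0.292   0.1719]
(array([0.4493, 0.1944]), 143, array([0.0342, 0.0342]))
(array([0.4536, 0.1906]), 225, array([0.0464, 0.0409]))
red top (array([0.451 , 0.1976]), 147, array([0.0342, 0.0359]))
red top (array([0.4493, 0.1895]), 204, array([0.0382, 0.0444]))
```

View pics/g3.png

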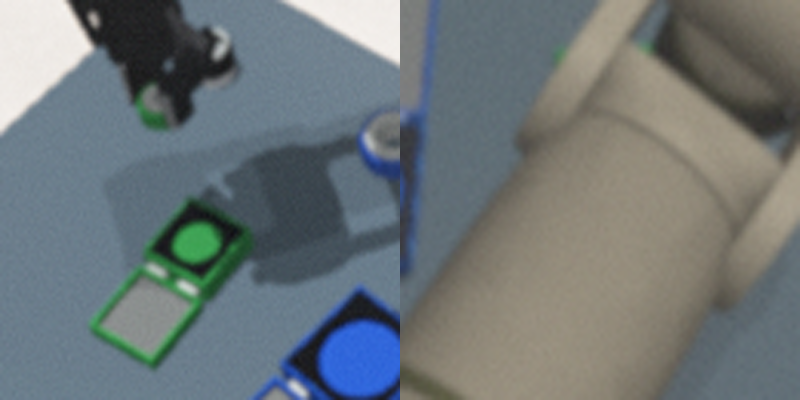

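>>> {"method": "jog_arm", "body": {
  "targets": [
    [0.25,[0.03,-0.03,-0.3],0],
    [0.25,[0,0,-0.7],0],
    [0.25,[0,0,-0.8],0],
    [0.25,[0,0,-0.8],0],
    [0.25,[0,0,-0.7],0],
    [0.25,[0,0,-0.5],0],
    [0.25,[0,0,-0.35],0],
    [0.25,[0,0,-0.2],0],
    [0.25,[0,0,-0.1],0],
    [0.25,[0,0,0],0]
  ]
}}

```text
t: 7.53
eef_pos: [0.6121, -0.2936, 0.0397]
eef_rot: [0.0, 0.0, 1.0, -0.0]
wrist_force: [0.6, -0.8, -0.9]
gripper_width: 0.0316
grasp_force: 30.2
```

Run:
```python
from h import *
p,d=vision.grab_frame('scene')
cv2.imwrite('pics/g4.png',cv2.resize(p[130:220,100:220,::-1],(800,600),interpolation=cv2.INTER_CUBIC))
```

```text
(no output)
```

View pics/g4.png

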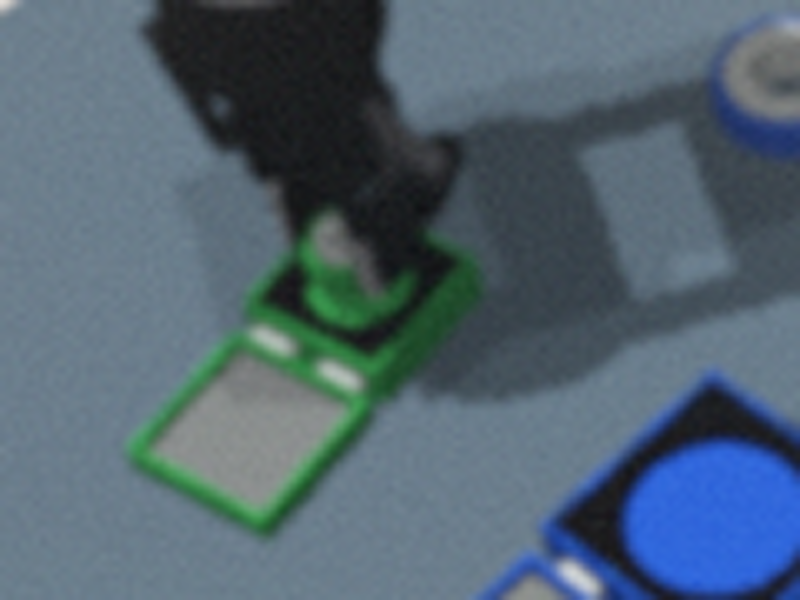

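>>> {"method": "jog_arm", "body": {
  "targets": [
    [0.25,[0,0,-0.15],0],
    [0.25,[0,0,-0.1],0],
    [0.25,[0,0,-0.08],0],
    [0.25,[0,0,-0.05],0],
    [0.25,[0,0,0],0],
    [0.25,[0,0,0],0]
  ]
}}

```text
t: 8.08
eef_pos: [0.612, -0.2939, 0.0283]
eef_rot: [-0.0, 0.001, 1.0, 0.0]
wrist_force: [1.2, -0.6, -1.0]
gripper_width: 0.0315
grasp_force: 30.2
```

>>> {"method": "jog_arm", "body": {
  "targets": [
    [0.25,[0,0,-0.03],0],
    [0.25,[0,0,-0.03],0],
    [0.25,[0,0,0],0],
    [0.25,[0,0,0],0]
  ]
}}

```text
t: 8.42
eef_pos: [0.6121, -0.2939, 0.0267]
eef_rot: [0.0, 0.001, 1.0, -0.0]
wrist_force: [-0.1, 0.1, 0.6]
gripper_width: 0.0314
grasp_force: 30.3
```

>>> {"method": "jog_arm", "body": {
  "targets": [
    [0.25,[0,0,-0.02],0],
    [0.25,[0,0,0],0],
    [0.42,[0,0,0],0],
    [0.45,[0,0,0],0],
    [0.5,[0,0,0],0],
    [0.55,[0,0,0],0],
    [0.6,[0,0,0.2],0],
    [0.6,[0,0,0.5],0],
    [0.6,[0,0,0.7],0],
    [0.6,[0,0,0.8],0],
    [0.6,[0,0,0.8],0],
    [0.6,[0,0,0.8],0]
  ]
}}

```text
t: 9.42
eef_pos: [0.6119, -0.2938, 0.1415]
eef_rot: [0.0, 0.001, 1.0, -0.0]
wrist_force: [0.1, 0.8, -0.0]
gripper_width: 0.0514
grasp_force: 0.0
```

>>> {"method": "jog_arm", "body": {
  "targets": [
    [1,[-0.75,0.29,0],0],
    [1,[-0.75,0.29,0],0],
    [1,[-0.75,0.29,0],0],
    [1,[-0.75,0.29,0],0],
    [1,[-0.75,0.29,0],0],
    [1,[-0.75,0.29,0],0],
    [1,[-0.75,0.29,0],0],
    [1,[-0.72,0.27,0],0],
    [1,[0,0,0],0]
  ]
}}

```text
t: 10.17
eef_pos: [0.43, -0.2232, 0.1404]
eef_rot: [-0.001, 0.001, 1.0, 0.001]
wrist_force: [0.7, -0.6, 0.9]
gripper_width: 0.0852
grasp_force: 0.0
```

Run:
```python
from h import *
np.set_printoptions(precision=4,suppress=True)
t,_=vision.grab_frame('top'); p,d=vision.grab_frame('scene')
a=p[130:220,90:230,::-1]; b=t[120:260,290:390,::-1]
cv2.imwrite('pics/g5.png',np.hstack([cv2.resize(x,(400,400),interpolation=cv2.INTER_CUBIC) for x in(a,b)]))
for n,q in(('top',t),('scene',p)):
    print('red top',white(n,q,(.451,.19),.047,.025))
    print('green seated',white(n,q,(.6118,-.293),.040,.02))
    print('blue',white(n,q,(.4327,-.2245),.027,.036))
print(bot.state()['eef_pos'])
```

```text
red top (array([0.4512, 0.1972]), 152, array([0.0354, 0.0359]))
green seated (array([ 0.6116, -0.2929]), 77, array([0.0258, 0.0278]))
blue (array([ 0.4312, -0.2244]), 294, array([0.0603, 0.0626]))
red top (array([0.4496, 0.1926]), 168, array([0.0394, 0.0349]))
green seated (array([ 0.6117, -0.2969]), 76, array([0.0291, 0.0274]))
blue (array([ 0.4363, -0.2275]), 206, array([0.0465, 0.0557]))
[ 0.433  -0.2251  0.1407]
```

View pics/g5.png

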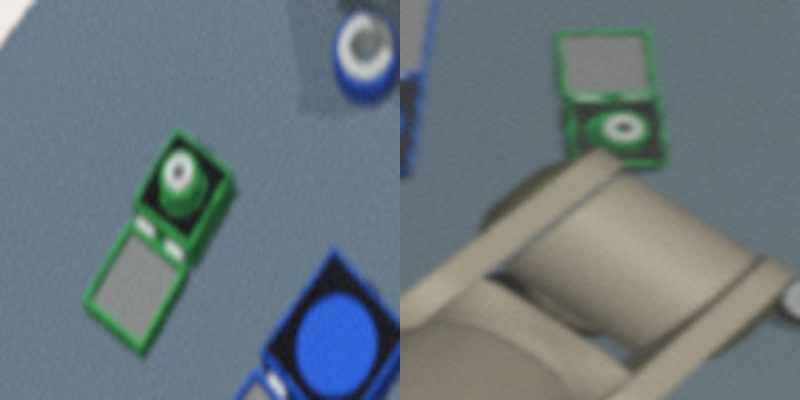

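>>> {"method": "jog_arm", "body": {
  "targets": [
    [1,[0,0,-0.7],0],
    [1,[0,0,-0.8],0],
    [1,[0,0,-0.8],0],
    [1,[0,0,-0.8],0],
    [1,[0,0,-0.7],0],
    [1,[0,0,-0.4],0],
    [1,[0,0,-0.25],0],
    [1,[0,0,0],0],
    [1,[0,0,0],0]
  ],
  "newtons": 40
}}

```text
t: 11.02
eef_pos: [0.4336, -0.2253, 0.0066]
eef_rot: [0.0, 0.001, 1.0, -0.0]
wrist_force: [-0.2, -0.4, 0.5]
gripper_width: 0.0855
grasp_force: 0.0
```

>>> {"method": "jog_arm", "body": {
  "targets": [
    [0.8,[0,0,0],0],
    [0.75,[0,0,0],0],
    [0.7,[0,0,0],0],
    [0.65,[0,0,0],0],
    [0.6,[0,0,0],0],
    [0.55,[0,0,0],0],
    [0.55,[0,0,0],0],
    [0.55,[0,0,0],0]
  ]
}}

```text
t: 11.68
eef_pos: [0.4333, -0.2248, 0.0078]
eef_rot: [0.001, 0.001, 1.0, -0.0]
wrist_force: [-1.7, 4.9, 10.3]
gripper_width: 0.0603
grasp_force: 40.6
```

>>> {"method": "jog_arm", "body": {
  "targets": [
    [0.5,[0,0,0.1],0],
    [0.5,[0,0,0.2],0],
    [0.5,[0,0,0.4],0],
    [0.5,[0,0,0.6],0],
    [0.5,[0,0,0.6],0],
    [0.5,[0,0,0.5],0],
    [0.5,[0,0,0.2],0],
    [0.5,[0,0,0],0]
  ]
}}

```text
t: 12.35
eef_pos: [0.4333, -0.2252, 0.0857]
eef_rot: [0.001, 0.001, 1.0, -0.001]
wrist_force: [-0.0, 0.9, -3.6]
gripper_width: 0.06
grasp_force: 44.5
```

>>> {"method": "jog_arm", "body": {
  "targets": [
    [0.5,[0.33,0.2,0],0],
    [0.5,[0.6,0.36,0],0],
    [0.5,[0.6,0.36,0],0],
    [0.5,[0.6,0.36,0],0],
    [0.5,[0.6,0.36,0],0],
    [0.5,[0.6,0.36,0],0],
    [0.5,[0.6,0.36,0],0],
    [0.5,[0.6,0.36,0],0],
    [0.5,[0.6,0.36,0],0],
    [0.5,[0.6,0.36,0],0],
    [0.5,[0.4,0.23,0],0],
    [0.5,[0,0,0],0]
  ]
}}

```text
t: 13.35
eef_pos: [0.6185, -0.1124, 0.0825]
eef_rot: [-0.001, -0.001, 1.0, 0.001]
wrist_force: [-1.6, 0.6, -4.4]
gripper_width: 0.0599
grasp_force: 44.4
```

Run:
```python
from h import *
np.set_printoptions(precision=4,suppress=True)
t,_=vision.grab_frame('top'); p,d=vision.grab_frame('scene')
print(bot.state()['eef_pos'],bot.state()['wrist_force'])
a=p[130:250,150:290,::-1]
cv2.imwrite('pics/g6.png',cv2.resize(a,(700,600),interpolation=cv2.INTER_CUBIC))
for n,q in(('top',t),('scene',p)):
    print('red top',white(n,q,(.451,.19),.047,.025))
```

```text
[ 0.6165 -0.1139  0.0828] [-0.3692  0.2606 -4.6616]
red top (array([0.4507, 0.1901]), 313, array([0.0502, 0.0518]))
red top (array([0.4496, 0.1926]), 168, array([0.0394, 0.0349]))
```

View pics/g6.png

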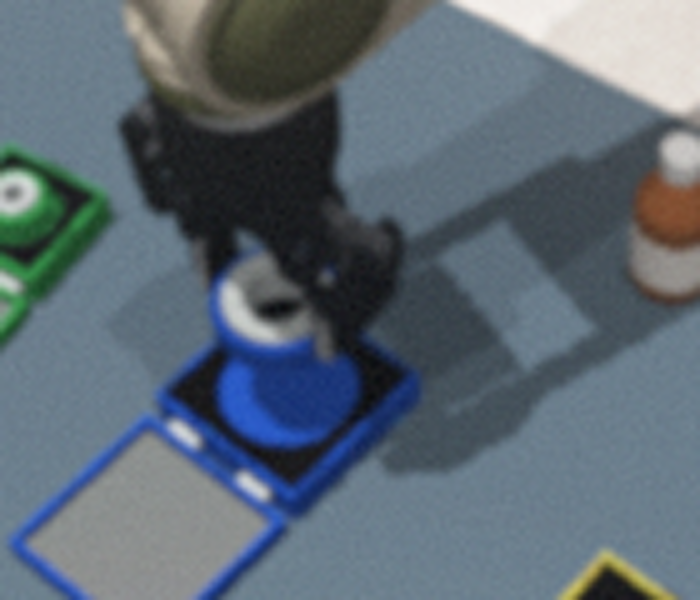

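>>> {"method": "jog_arm", "body": {
  "targets": [
    [0.5,[0.02,-0.03,-0.3],0],
    [0.5,[0,0,-0.5],0],
    [0.5,[0,0,-0.4],0],
    [0.5,[0,0,-0.3],0],
    [0.5,[0,0,-0.2],0],
    [0.5,[0,0,-0.1],0],
    [0.5,[0,0,-0.05],0],
    [0.5,[0,0,0],0],
    [0.5,[0,0,0],0]
  ]
}}

```text
t: 14.2
eef_pos: [0.6177, -0.1158, 0.0294]
eef_rot: [0.0, 0.001, 1.0, -0.0]
wrist_force: [-0.1, -0.5, -3.1]
gripper_width: 0.0604
grasp_force: 44.4
```

>>> {"method": "jog_arm", "body": {
  "targets": [
    [0.5,[0,0,-0.05],0],
    [0.5,[0,0,-0.03],0],
    [0.5,[0,0,0],0],
    [0.5,[0,0,0],0]
  ]
}}

```text
t: 14.53
eef_pos: [0.6174, -0.1157, 0.0266]
eef_rot: [0.0, 0.001, 1.0, -0.0]
wrist_force: [0.3, 0.6, -3.4]
gripper_width: 0.06
grasp_force: 44.4
```

>>> {"method": "jog_arm", "body": {
  "targets": [
    [0.5,[0,0,-0.03],0],
    [0.5,[0,0,-0.03],0],
    [0.5,[0,0,-0.02],0],
    [0.5,[0,0,0],0],
    [0.5,[0,0,0],0]
  ]
}}

```text
t: 14.95
eef_pos: [0.6175, -0.1157, 0.0249]
eef_rot: [0.0, 0.001, 1.0, -0.0]
wrist_force: [-2.9, 0.6, 5.5]
gripper_width: 0.0597
grasp_force: 45.2
```

>>> {"method": "jog_arm", "body": {
  "targets": [
    [0.72,[0,0,0],0],
    [0.76,[0,0,0],0],
    [0.8,[0,0,0],0],
    [0.85,[0,0,0],0],
    [0.9,[0,0,0.2],0],
    [0.9,[0,0,0.5],0],
    [0.9,[0,0,0.7],0],
    [1,[0,0,0.8],0],
    [1,[0,0,0.9],0],
    [1,[0,0,0.9],0]
  ]
}}

```text
t: 15.78
eef_pos: [0.6173, -0.1156, 0.1457]
eef_rot: [-0.0, 0.001, 1.0, 0.0]
wrist_force: [0.6, 0.1, 0.1]
gripper_width: 0.0854
grasp_force: 0.0
```

>>> {"method": "jog_arm", "body": {
  "targets": [
    [1,[-0.46,0.85,0],0],
    [1,[-0.46,0.85,0],0],
    [1,[-0.46,0.85,0],0],
    [1,[-0.46,0.85,0],0],
    [1,[-0.46,0.85,0],0],
    [1,[-0.46,0.85,0],0],
    [1,[-0.46,0.85,0],0]
  ]
}}

```text
t: 16.37
eef_pos: [0.5201, 0.0639, 0.1447]
eef_rot: [0.0, 0.001, 1.0, -0.0]
wrist_force: [0.8, 0.2, 0.2]
gripper_width: 0.0852
grasp_force: 0.0
```

Run:
```python
from h import *
np.set_printoptions(precision=4,suppress=True)
t,_=vision.grab_frame('top'); p,d=vision.grab_frame('scene')
print(bot.state()['eef_pos'],bot.state()['wrist_force'])
b=t[205:235,140:170,::-1];a=p[200:240,335:375,::-1]; c=p[170:250,150:240,::-1]
cv2.imwrite('pics/g7.png',np.hstack([cv2.resize(x,(266,300),interpolation=cv2.INTER_CUBIC) for x in(a,b,c)]))
for n,q in(('top',t),('scene',p)):
    print('red top',white(n,q,(.452,.193),.047,.016),white(n,q,(.452,.193),.047,.02))
    print('blue',white(n,q,(.6175,-.1155),.044,.034),case(n,q,'blue',(.617,-.115),.0345))
```

```text
[0.519  0.0658 0.1448] [ 0.174  -0.3271 -0.9963]
red top None None
blue (array([ 0.6169, -0.1152]), 324, array([0.0547, 0.0541])) (np.float64(0.31792808498690844), array([ 0.619, -0.114]))
red top (array([0.4521, 0.1925]), 132, array([0.0329, 0.0326])) (array([0.4507, 0.1933]), 156, array([0.037 , 0.0342]))
blue (array([ 0.6171, -0.118 ]), 329, array([0.0536, 0.0536])) (np.float64(0.33462013160553117), array([ 0.6125, -0.126 ]))
```

View pics/g7.png

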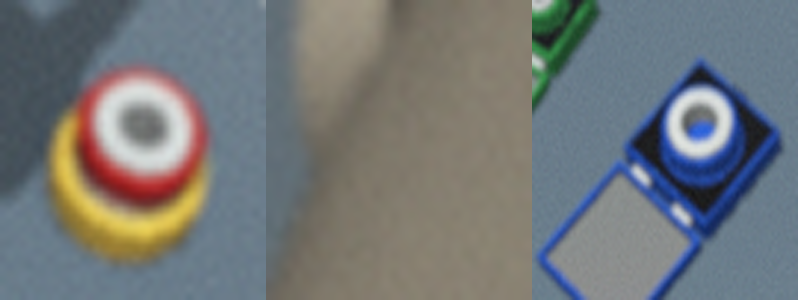

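>>> {"method": "jog_arm", "body": {
  "targets": [
    [1,[-0.4,0.75,0],0],
    [1,[-0.4,0.75,0],0],
    [1,[-0.4,0.75,0],0],
    [1,[-0.4,0.75,0],0],
    [1,[-0.4,0.75,0],0],
    [1,[-0.27,0.55,0],0],
    [1,[0,0,0],0],
    [1,[0,0,0],0]
  ]
}}

```text
t: 17.13
eef_pos: [0.4531, 0.1919, 0.1445]
eef_rot: [0.0, -0.0, 1.0, -0.0]
wrist_force: [0.0, 0.1, -0.9]
gripper_width: 0.0849
grasp_force: 0.0
```

>>> {"method": "jog_arm", "body": {
  "targets": [
    [1,[0,0,-0.7],0],
    [1,[0,0,-0.8],0],
    [1,[0,0,-0.8],0],
    [1,[0,0,-0.7],0],
    [1,[0,0,-0.4],0],
    [1,[0,0,-0.24],0],
    [1,[0,0,-0.1],0],
    [1,[0,0,0],0],
    [1,[0,0,0],0]
  ],
  "newtons": 30
}}

```text
t: 17.88
eef_pos: [0.4534, 0.1915, 0.0326]
eef_rot: [0.001, 0.001, 1.0, 0.0]
wrist_force: [-0.2, 0.7, -0.2]
gripper_width: 0.0851
grasp_force: 0.0
```

>>> {"method": "jog_arm", "body": {
  "targets": [
    [0.9,[-0.08,0.09,0],0],
    [0.7,[0,0,0],0],
    [0.6,[0,0,0],0],
    [0.55,[0,0,0],0],
    [0.5,[0,0,0],0],
    [0.45,[0,0,0],0],
    [0.4,[0,0,0],0],
    [0.35,[0,0,0],0],
    [0.35,[0,0,0],0],
    [0.35,[0,0,0],0]
  ]
}}

```text
t: 18.72
eef_pos: [0.4505, 0.1948, 0.0326]
eef_rot: [0.001, 0.001, 1.0, 0.0]
wrist_force: [-1.5, 1.2, 6.7]
gripper_width: 0.042
grasp_force: 29.4
```

>>> {"method": "jog_arm", "body": {
  "targets": [
    [0.3,[0,0,0.1],0],
    [0.3,[0,0,0.2],0],
    [0.3,[0,0,0.4],0],
    [0.3,[0,0,0.6],0],
    [0.3,[0,0,0.6],0],
    [0.3,[0,0,0.4],0],
    [0.3,[0,0,0.1],0],
    [0.3,[0,0,0],0]
  ]
}}

```text
t: 19.38
eef_pos: [0.4506, 0.1945, 0.1046]
eef_rot: [0.001, 0.001, 1.0, 0.0]
wrist_force: [0.1, -0.1, -1.3]
gripper_width: 0.042
grasp_force: 30.7
```

>>> {"method": "jog_arm", "body": {
  "targets": [
    [0.3,[0.34,0.2,0],0],
    [0.3,[0.6,0.355,0],0],
    [0.3,[0.6,0.355,0],0],
    [0.3,[0.6,0.355,0],0],
    [0.3,[0.6,0.355,0],0],
    [0.3,[0.6,0.355,0],0],
    [0.3,[0.6,0.355,0],0],
    [0.3,[0.6,0.355,0],0],
    [0.3,[0.5,0.3,0],0],
    [0.3,[0.3,0.175,0],0],
    [0.3,[0,0,0],0],
    [0.3,[0,0,0],0]
  ]
}}

```text
t: 20.38
eef_pos: [0.61, 0.2891, 0.1023]
eef_rot: [-0.001, 0.0, 1.0, -0.0]
wrist_force: [-0.5, 0.2, -1.9]
gripper_width: 0.0423
grasp_force: 30.7
```

Run:
```python
from h import *
np.set_printoptions(precision=4,suppress=True)
t,_=vision.grab_frame('top'); p,d=vision.grab_frame('scene')
print(bot.state()['eef_pos'],bot.state()['wrist_force'])
b=t[200:240,130:180,::-1];a=p[190:340,300:430,::-1]
cv2.imwrite('pics/g8.png',np.hstack([cv2.resize(x,(400,450),interpolation=cv2.INTER_CUBIC) for x in(a,b)]))
for n,q in(('top',t),('scene',p)):
    print('yellow',white(n,q,(.446,.19),.027,.03),white(n,q,(.446,.19),.027,.025))
```

```text
[0.6097 0.289  0.1032] [ 0.8216  0.6506 -1.9695]
yellow (array([0.4509, 0.1965]), 217, array([0.0435, 0.0428])) (array([0.4496, 0.1949]), 192, array([0.0415, 0.04  ]))
yellow (array([0.4459, 0.1934]), 253, array([0.0554, 0.0406])) (array([0.448 , 0.1909]), 204, array([0.0487, 0.0369]))
```

View pics/g8.png

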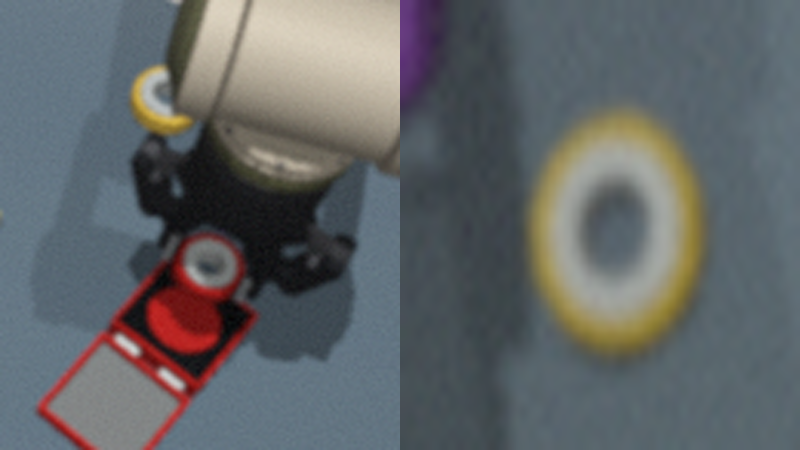

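>>> {"method": "jog_arm", "body": {
  "targets": [
    [0.3,[0.03,0.02,-0.3],0],
    [0.3,[0,0,-0.5],0],
    [0.3,[0,0,-0.5],0],
    [0.3,[0,0,-0.4],0],
    [0.3,[0,0,-0.3],0],
    [0.3,[0,0,-0.2],0],
    [0.3,[0,0,-0.1],0],
    [0.3,[0,0,-0.07],0],
    [0.3,[0,0,0],0],
    [0.3,[0,0,0],0]
  ]
}}

```text
t: 21.32
eef_pos: [0.6117, 0.29, 0.0334]
eef_rot: [0.0, 0.001, 1.0, 0.0]
wrist_force: [-0.2, 0.6, -0.3]
gripper_width: 0.0422
grasp_force: 30.7
```

Run:
```python
from h import *
print(onplane('top',(156.6,219.9),.027))
```

```text
[0.45074828 0.19619015 0.027     ]
```

>>> {"method": "jog_arm", "body": {
  "targets": [
    [0.3,[0,0,-0.08],0],
    [0.3,[0,0,-0.06],0],
    [0.3,[0,0,-0.05],0],
    [0.3,[0,0,0],0],
    [0.3,[0,0,0],0]
  ]
}}

```text
t: 21.73
eef_pos: [0.6114, 0.2899, 0.0271]
eef_rot: [-0.0, 0.001, 1.0, -0.0]
wrist_force: [-0.3, 0.6, -0.1]
gripper_width: 0.0425
grasp_force: 30.7
```

>>> {"method": "jog_arm", "body": {
  "targets": [
    [0.3,[0,0,-0.03],0],
    [0.3,[0,0,-0.03],0],
    [0.3,[0,0,0],0],
    [0.3,[0,0,0],0]
  ]
}}

```text
t: 22.07
eef_pos: [0.6115, 0.29, 0.0257]
eef_rot: [0.0, 0.001, 1.0, 0.0]
wrist_force: [-0.5, -1.0, 3.0]
gripper_width: 0.042
grasp_force: 31.0
```

>>> {"method": "jog_arm", "body": {
  "targets": [
    [0.53,[0,0,0],0],
    [0.57,[0,0,0],0],
    [0.6,[0,0,0],0],
    [0.65,[0,0,0],0],
    [0.7,[0,0,0.2],0],
    [0.7,[0,0,0.5],0],
    [0.7,[0,0,0.7],0],
    [1,[0,0,0.7],0],
    [1,[0,0,0.6],0],
    [1,[0,0,0],0]
  ]
}}

```text
t: 22.9
eef_pos: [0.6131, 0.2905, 0.1111]
eef_rot: [0.004, 0.001, 1.0, 0.001]
wrist_force: [1.1, 0.1, 0.3]
gripper_width: 0.0854
grasp_force: 0.0
```

>>> {"method": "jog_arm", "body": {
  "targets": [
    [1,[-0.34,-0.2,0],0],
    [1,[-0.6,-0.356,0],0],
    [1,[-0.6,-0.356,0],0],
    [1,[-0.6,-0.356,0],0],
    [1,[-0.6,-0.356,0],0],
    [1,[-0.6,-0.356,0],0],
    [1,[-0.6,-0.356,0],0],
    [1,[-0.6,-0.356,0],0],
    [1,[-0.5,-0.3,0],0],
    [1,[-0.3,-0.178,0],0],
    [1,[0,0,0],0],
    [1,[0,0,0],0]
  ]
}}

```text
t: 23.9
eef_pos: [0.4514, 0.1948, 0.1064]
eef_rot: [0.0, 0.001, 1.0, 0.0]
wrist_force: [0.6, 0.6, 0.7]
gripper_width: 0.0856
grasp_force: 0.0
```

Run:
```python
from h import *
np.set_printoptions(precision=4,suppress=True)
t,_=vision.grab_frame('top'); p,d=vision.grab_frame('scene')
print(bot.state()['eef_pos'])
a=p[190:340,290:430,::-1]
cv2.imwrite('pics/g9.png',cv2.resize(a,(600,600),interpolation=cv2.INTER_CUBIC))
for n,q in(('top',t),('scene',p)):
    print('yellow',white(n,q,(.451,.195),.027,.024))
    print('red',white(n,q,(.611,.29),.040,.024))
```

```text
[0.452  0.1951 0.1063]
yellow (array([0.4486, 0.2014]), 120, array([0.0252, 0.0454]))
red (array([0.6124, 0.2906]), 135, array([0.0353, 0.0347]))
yellow (array([0.4569, 0.1922]), 156, array([0.0307, 0.0437]))
red (array([0.6121, 0.2871]), 210, array([0.0354, 0.035 ]))
```

View pics/g9.png

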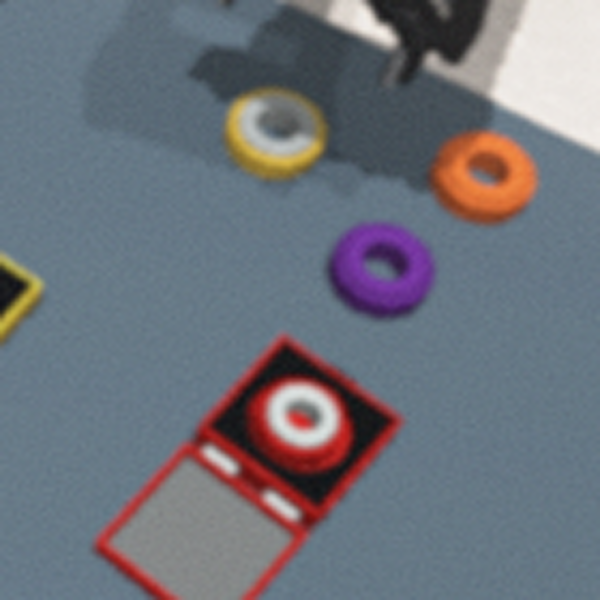

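>>> {"method": "jog_arm", "body": {
  "targets": [
    [1,[0,0,-0.5],0],
    [1,[0,0,-0.7],0],
    [1,[0,0,-0.8],0],
    [1,[0,0,-0.7],0],
    [1,[0,0,-0.4],0],
    [1,[0,0,-0.2],0],
    [1,[0,0,0],0],
    [1,[0,0,0],0]
  ],
  "newtons": 38
}}

```text
t: 24.67
eef_pos: [0.4518, 0.195, 0.0075]
eef_rot: [0.0, 0.0, 1.0, 0.0]
wrist_force: [0.3, 0.6, 0.5]
gripper_width: 0.0854
grasp_force: 0.0
```

Run:
```python
from h import *
print(onplane('scene',(353.9,220.25),.027))
```

```text
[0.45060637 0.19148614 0.027     ]
```

>>> {"method": "jog_arm", "body": {
  "targets": [
    [0.8,[-0.03,-0.03,0],0],
    [0.7,[0,0,0],0],
    [0.65,[0,0,0],0],
    [0.6,[0,0,0],0],
    [0.55,[0,0,0],0],
    [0.5,[0,0,0],0],
    [0.45,[0,0,0],0],
    [0.45,[0,0,0],0],
    [0.45,[0,0,0],0]
  ]
}}

```text
t: 25.42
eef_pos: [0.4508, 0.1943, 0.0085]
eef_rot: [0.001, 0.001, 1.0, 0.0]
wrist_force: [-1.4, 2.4, 9.6]
gripper_width: 0.0514
grasp_force: 37.6
```

>>> {"method": "jog_arm", "body": {
  "targets": [
    [0.42,[0,0,0.1],0],
    [0.42,[0,0,0.2],0],
    [0.42,[0,0,0.4],0],
    [0.42,[0,0,0.6],0],
    [0.42,[0,0,0.6],0],
    [0.42,[0,0,0.5],0],
    [0.42,[0,0,0.2],0],
    [0.42,[0,0,0],0]
  ]
}}

```text
t: 26.08
eef_pos: [0.4508, 0.194, 0.0865]
eef_rot: [0.001, 0.001, 1.0, 0.0]
wrist_force: [-0.1, -0.0, -2.8]
gripper_width: 0.051
grasp_force: 40.3
```

>>> {"method": "jog_arm", "body": {
  "targets": [
    [0.42,[0.4,-0.19,0],0],
    [0.42,[0.7,-0.335,0],0],
    [0.42,[0.7,-0.335,0],0],
    [0.42,[0.7,-0.335,0],0],
    [0.42,[0.7,-0.335,0],0],
    [0.42,[0.7,-0.335,0],0],
    [0.42,[0.7,-0.335,0],0],
    [0.42,[0.7,-0.335,0],0],
    [0.42,[0.7,-0.335,0],0],
    [0.42,[0.47,-0.22,0],0],
    [0.42,[0.2,-0.09,0],0],
    [0.42,[0,0,0],0]
  ]
}}

```text
t: 27.08
eef_pos: [0.6511, 0.0974, 0.0836]
eef_rot: [-0.001, 0.001, 1.0, -0.0]
wrist_force: [-0.3, -0.3, -2.2]
gripper_width: 0.0508
grasp_force: 40.2
```

>>> {"method": "jog_arm", "body": {
  "targets": [
    [0.42,[0,0,-0.2],0],
    [0.42,[0,0,-0.4],0],
    [0.42,[0,0,-0.4],0],
    [0.42,[0,0,-0.3],0],
    [0.42,[0,0,-0.1],0],
    [0.42,[0,0,0],0],
    [0.42,[0,0,0],0]
  ]
}}

```text
t: 27.67
eef_pos: [0.6504, 0.0987, 0.0435]
eef_rot: [0.0, 0.0, 1.0, 0.0]
wrist_force: [0.6, -0.3, -1.9]
gripper_width: 0.0512
grasp_force: 40.2
```

Run:
```python
from h import *
p,d=vision.grab_frame('scene'); print(bot.state()['eef_pos'])
cv2.imwrite('pics/g10.png',cv2.resize(p[200:320,210:350,::-1],(700,600),interpolation=cv2.INTER_CUBIC))
```

```text
[0.65066179 0.09863385 0.04382014]
```

View pics/g10.png

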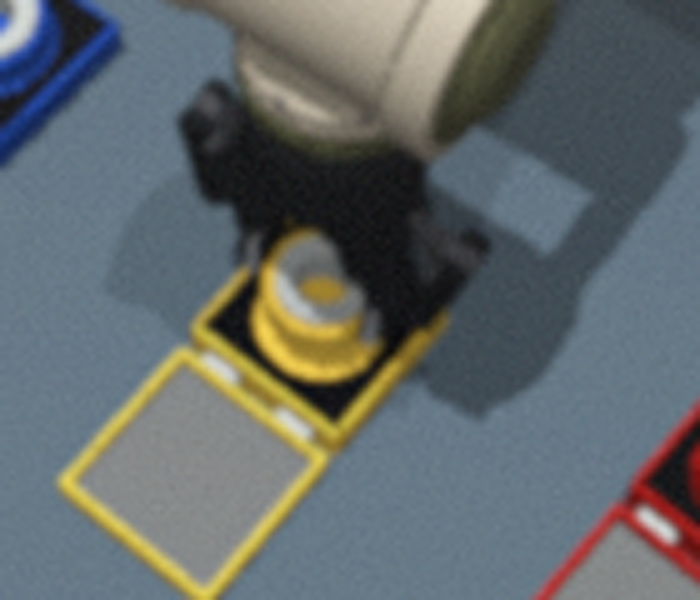

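>>> {"method": "jog_arm", "body": {
  "targets": [
    [0.42,[0,0,-0.2],0],
    [0.42,[0,0,-0.15],0],
    [0.42,[0,0,-0.1],0],
    [0.42,[0,0,-0.06],0],
    [0.42,[0,0,0],0],
    [0.42,[0,0,0],0]
  ]
}}

```text
t: 28.22
eef_pos: [0.6505, 0.0985, 0.028]
eef_rot: [-0.0, 0.001, 1.0, -0.0]
wrist_force: [0.0, -0.2, -2.0]
gripper_width: 0.0507
grasp_force: 40.2
```

>>> {"method": "jog_arm", "body": {
  "targets": [
    [0.42,[0,0,-0.03],0],
    [0.42,[0,0,-0.03],0],
    [0.42,[0,0,-0.02],0],
    [0.42,[0,0,0],0],
    [0.42,[0,0,0],0]
  ]
}}

```text
t: 28.63
eef_pos: [0.6505, 0.0985, 0.0257]
eef_rot: [0.0, 0.001, 1.0, -0.0]
wrist_force: [-1.0, 0.0, -1.7]
gripper_width: 0.0509
grasp_force: 40.3
```

>>> {"method": "jog_arm", "body": {
  "targets": [
    [0.42,[0,0,-0.03],0],
    [0.42,[0,0,0],0],
    [0.42,[0,0,0],0]
  ]
}}

```text
t: 28.88
eef_pos: [0.6505, 0.0985, 0.0257]
eef_rot: [0.0, 0.001, 1.0, -0.0]
wrist_force: [-3.1, -0.2, 5.4]
gripper_width: 0.051
grasp_force: 40.8
```

Contact made; release and back off so the cameras see everything.

>>> {"method": "jog_arm", "body": {
  "targets": [
    [0.64,[0,0,0],0],
    [0.68,[0,0,0],0],
    [0.72,[0,0,0],0],
    [0.8,[0,0,0],0],
    [0.8,[0,0,0.2],0],
    [0.8,[0,0,0.5],0],
    [1,[0,0,0.7],0],
    [1,[0,0,0.8],0],
    [1,[0,0,0.9],0],
    [1,[0,0,0.9],0],
    [1,[0,0,0.9],0],
    [1,[0,0,0],0]
  ]
}}

```text
t: 29.88
eef_pos: [0.6524, 0.0986, 0.1784]
eef_rot: [0.005, 0.0, 1.0, -0.0]
wrist_force: [0.4, 0.4, 0.7]
gripper_width: 0.0852
grasp_force: 0.0
```

>>> {"method": "jog_arm", "body": {
  "targets": [
    [1,[-0.85,0,0],0],
    [1,[-0.85,0,0],0],
    [1,[-0.85,0,0],0],
    [1,[-0.85,0,0],0],
    [1,[-0.85,0,0],0],
    [1,[-0.85,0,0],0],
    [1,[-0.85,0,0],0],
    [1,[-0.85,0,0],0],
    [1,[0,0,0],0],
    [1,[0,0,0],0]
  ]
}}

```text
t: 30.72
eef_pos: [0.4461, 0.0986, 0.1723]
eef_rot: [0.001, 0.001, 1.0, -0.0]
wrist_force: [1.0, 0.9, -0.2]
gripper_width: 0.0855
grasp_force: 0.0
```

Run:
```python
from h import *
np.set_printoptions(precision=4,suppress=True)
t,_=vision.grab_frame('top'); p,d=vision.grab_frame('scene'); P=cloud('scene',d)
a=p[100:360,90:420,::-1]
cv2.imwrite('pics/g11.png',cv2.resize(a,(760,600),interpolation=cv2.INTER_CUBIC))
for c,x,y,z,r in(('green',.6118,-.293,.04,.019),('blue',.6172,-.1148,.044,.034),('red',.6107,.2897,.04,.024),('yellow',.651,.0985,.044,.029)):
    w=[white(n,q,(x,y),z,r) for n,q in(('top',t),('scene',p))]
    X=planes('scene',z); m=np.abs(np.hypot(*(X-w[1][0]).transpose(2,0,1))-r*.55)<.004
    print(c,[v and v[0] for v in w],'mean-case mm',(np.mean([v[0] for v in w if v],0)-[x,y])*1e3,'face z',np.median(P[m][:,2]))
print(bot.state()['t'])
```

```text
green [array([ 0.6116, -0.2927]), array([ 0.6115, -0.2972])] mean-case mm [-0.2277 -1.9379] face z 0.039366907538919936
blue [array([ 0.6166, -0.1152]), array([ 0.6169, -0.1181])] mean-case mm [-0.471  -1.8298] face z 0.04373429581838338
red [array([0.6123, 0.2907]), array([0.6119, 0.2874])] mean-case mm [ 1.4146 -0.6665] face z 0.03949142903156999
yellow [array([0.6504, 0.0992]), array([0.6508, 0.0963])] mean-case mm [-0.3642 -0.7318] face z 0.04371842507855853
30.8167
```

View pics/g11.png

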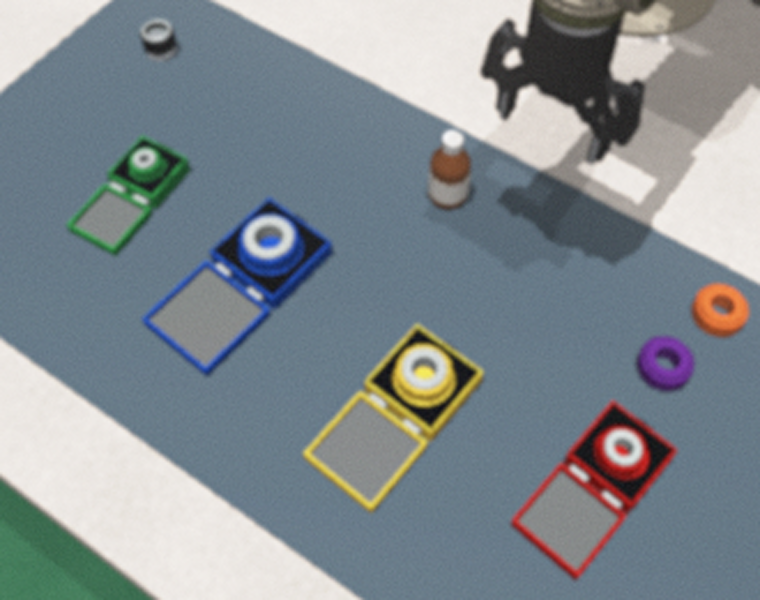

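All four rings are seated: face heights are about 39.4 and 43.7 mm against the expected 40 and 44 mm, and every centre is within 2 mm. The bottle and loupe stand where they were.

```bash
python3 -c "
from rig import bot
print(bot.sign_off())"
```

```text
the job is handed in; nothing more can be done
None
```

All four ring gauges are back in their own cases, lying flat and within about 2 mm of centre by camera; the bottle and loupe were not touched, and the job is handed in at about 31 s with no verdict returned.

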